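# Press the primer flask into its sprung cradle and hold it down

## Robot

A 6-joint arm with a two-finger parallel gripper is mounted at the origin on the work surface. World frame = base frame: x ahead of the robot, y to its left, z up, the work surface at z = 0. Lengths are in m, angles in rad, forces in N, time in s.
With the tool pointing down it reaches from about 0.375 to 0.925 m from the base axis. Payload 5.7 kg.
Tool frame: the origin (TCP) lies at the very end of the fingers, on their centre line; the grasp point (between the pads) lies 19 mm behind it; z points along the fingers, y is the line along which they close (so a half turn about z gives the same grasp; the last joint's range is limited). The gripper opens to 88 mm and grips with 3 to 60 N. Pads are 20 mm wide; open, the fingers measure 115 mm over their backs; the gripper's body (75 mm by 178 mm) begins 61 mm behind the grasp point.
Start: joints at [-0.115, 0.359, 1.51, -0, 1.272, -0.115], TCP at [0.6, -0, 0.223] pointing down, gripper open.
Joint ranges: [-2.97, 2.97], [-1.01, 2.36], [0.21, 2.38], [-0.96, 4.11], [0.2, 2.71], [-2.98, 2.98]. Speed limits (rad/s): [2.39, 2.39, 3.14, 3.14, 3.14, 3.14].

## Interface

Orientations are given as a unit quaternion [w, x, y, z].
In Python, from cell import sense, viewer, r gives the robot as it stands.
- The arm moves only by the shell command python3 -m pendant 'ROWS'. ROWS is text: rows parted by semicolons, each of 7 numbers parted by spaces: the gripper's target within -1 to 1 (fully open at 1, half-way at 0, shut at -1), then the shift along the tool's x, y, z in mm, then the turn, a rotation vector about the tool's x, y, z in rad. In form: jaw x y z rx ry rz; .... A call has 1 to 10 rows; each row shifts and turns the commanded pose from where the row before left it, along the tool's axes as they then stand; what a row does not reach is not made up. A row lasts 1/8 s, in which the tool goes at most 62.5 mm and 10.7 degrees, less where a joint would pass 70% of its speed; a pose out of reach is approached as far as the arm can. A call with a gripper value outside its range is refused whole. The fingers move at their own pace and stop on an object; the grip force is fixed at half the most. Time passes only in rows, so rows that do not move let the fingers close. It gives the time, the measured TCP pose, the force, the opening and the grip force at its end, in the units of the state.
- sense(): the state, without advancing time (a new reading comes with each control period).
- viewer.capture(name): name is "scene" or "side" or "wrist"; returns a dict with "color" (400x640x3 uint8, blue, green, red), "z_map" (400x640 float32, m along the optical axis (not along the pixel's ray), 0 where there is no reading), "K" (3x3 intrinsics, pixels), "rvec" (rotation vector, rad) and "tvec" (3), from world to camera coordinates, as OpenCV has them. Camera axes: x right, y down, z forward; pixel columns grow to the right and rows downward; lengths in m; the calibration is good to about 2 mm. A picture is of the moment at which its call begins.
- r.sign_off(): hands the job in; it is judged then, once.
The state is a dict: "time": time; "joints": joint angles; "qvel": joint speeds; "joint_efforts": joint torques, N m; "tcp_pos": TCP position; "tcp_rot": TCP orientation; "wrist_force": force on the tool from outside, world axes, zero at the start; "moment": the same for the moment, N m; "width": opening from 0.0 (shut) to 1.0 (fully open); "grasp_force": force on a finger pad.
Only numpy, scipy, OpenCV 4.12 (cv2) and the standard library are available. Lean on these libraries where they do the work, as an engineer would, in place of code of your own. Each camera call takes 0.05 s, during which the arm holds its last target. There are 200 camera calls.

## Task

Load the primer station: lift the white dust cover off the sprung ring cradle and set it down in the steel tray, knob upward, let go of it, then stand the round-bulbed flask upright in the ring. Press the flask down gently, without forcing the glass, until the ring is down on its stop, and finish while still holding it pressed down there; the program ends with the robot holding. Leave the other glassware and everything else on the bench standing where it is.

Things in the scene. Friction and masses are not known exactly. Their poses are not given: they have to be found in the camera images.
- cradle: Sprung ring cradle, fixed to the bench: round aluminium base 110 mm across and 16 mm high, three thin upright guide posts (6 mm thick, 47 mm from the centre, tops 58 mm above the bench) and the steel ring they guide. Origin: centre of the base's underside, z up.
- ring_seat (a point): Centre of the ring's upper face; it moves with the ring. The ring is flat, 82 mm across, with a round hole 50 mm across, 10 mm thick; unpressed its upper face is 56 mm above the bench.
- ring (a joint): How far the ring is pressed down, in m: 0 at the top as it starts, 0.015 on its bottom stop. The springs push up with about 5 N at the top and 12.5 N at the bottom, so the flask's own weight does not sink it; it springs back when let go.
- cover: White plastic dust cover, 45 to 80 g, lying on the ring at the start with its plug in the hole: plug 42 mm across and 8 mm high, above it a disc 72 mm across and 6 mm thick, above that an upright round knob 20 mm across and 32 mm tall. Origin: centre of the plug's underside, z up; the disc spans 8 to 14 mm and the knob 14 to 46 mm above the origin.
- tray: Open square steel tray, 140 by 140 mm and 22 mm high, walls 4 mm, floor 4 mm thick, fixed to the bench. Origin: centre of its underside; x and y along its sides. It may stand on either side of the cradle.
- flask: Primer flask: round amber glass bulb 64 mm across on a flat foot 36 mm across, straight neck 26 mm across, black cap of the same width; 100 to 200 g. Origin: centre of the foot's underside, z up; bulb centre at 34 mm, neck and cap from 64 to 122 mm. In the ring the foot hangs through the hole, the bulb rests on its edge, the origin is about 14 mm below the ring's upper face.
- conical: Bystander: conical amber glass flask, 68 mm across at the foot, same neck and black cap as the round flask, 122 mm tall. Origin: centre of its underside. It, the bottle and the round flask change places.
- bottle: Bystander: straight-sided amber bottle with a paper label and black cap, 60 mm across, 125 mm tall. Origin: centre of its underside.
- beaker: Bystander: open glass beaker, 60 mm across, 75 mm tall. Origin: centre of its underside.
- wafer_case: Bystander: flat round grey wafer case, 110 mm across, 14 mm high. Origin: centre of its underside.
- tweezers: Bystander: steel tweezers lying flat, 125 mm long. Origin: middle, on the bench.
- objective: Bystander: microscope objective standing on end, 33 mm across, 46 mm tall. Origin: centre of its underside.

How it is judged:
On the way, in this order (a step that is already met when the one before it is completed fails the run):
1. the dust cover lies on the tray's floor, knob up, let go and at rest (x of cover in the frame of tray between -0.05 and 0.05 m and y of cover in the frame of tray between -0.05 and 0.05 m and z of cover in the frame of tray below 0.012 m and angle between cover's own z axis and vertical below 0.3 rad and linear speed of cover below 0.03 m/s and contact force between the fingers and cover below 0.2 N), for 0.2 s.
2. the round flask sits upright in the ring and the robot presses the ring down onto its stop (value of joint ring above 0.012 m and horizontal distance between flask and ring_seat below 0.008 m and angle between flask's own z axis and vertical below 0.2 rad and z of flask in the frame of ring_seat below -0.008 m and contact force between flask and cradle above 6 N and contact force between the fingers and flask above 3 N and linear speed of flask below 0.02 m/s), for 0.2 s.
At the end, for the whole second after the job is handed in: Robot still pressing: ring at least 12 of 15 mm down, flask in the ring, upright within 0.2 rad, centred within 8 mm and still, at least 6 N flask on cradle and 3 N fingers on flask; the cover lies on the tray's floor within 50 mm of its centre lines, knob up within 0.3 rad, let go, at rest (all of step 1 and all of step 2); the arm keeps its last pose, push and grip.
It fails at once if the flask is forced: more than 60 N between flask and cradle (contact force between flask and cradle above 60 N).
It fails at once if the flask is tipped more than 0.7 rad (angle between flask's own z axis and vertical above 0.7 rad).
It fails at once if another thing on the bench is moved by more than 30 mm or tipped over (distance of any of conical, bottle, beaker, wafer_case, tweezers, objective from where it was at the start of the episode above 0.03 m or angle between any of conical, bottle, beaker, wafer_case, tweezers, objective's own z axis and vertical above 0.5 rad).
It also fails if it takes over 54 s, if anything falls off the work surface, if the arm or the gripper's body presses on something with over 40 N, if the wrist force passes 120 N, or if a joint passes its speed limit or range.

## Working session

There is one attempt and no reset: what is moved stays moved. The work goes in short steps, Python scripts to look and compute and a shell command to move; the robot and the scene stay as the last step left them, time stands still between calls to the robot, and variables do not carry over. Pictures are saved under pics/ and viewed, at most 10 in all, crops included, and the job is handed in when it is done.

```bash
mkdir -p pics; ls
cat > h.py <<'E'
import numpy as np, cv2
from cell import sense, viewer, r
def cap(n):
    c=viewer.capture(n); c['R']=cv2.Rodrigues(np.array(c['rvec'],float))[0]; c['t']=np.array(c['tvec'],float).ravel(); c['K']=np.array(c['K'],float); return c
def ray(c,u,v):
    d=c['R'].T@np.linalg.inv(c['K'])@np.array([u,v,1.]); return -c['R'].T@c['t'],d
def onz(c,u,v,z):
    o,d=ray(c,u,v); return o+d*(z-o[2])/d[2]
def cloud(c):
    v,u=np.mgrid[:400,:640]; z=c['z_map']; p=np.stack([u*z,v*z,z],-1)@np.linalg.inv(c['K']).T
    w=(p-c['t'])@c['R']; w[z==0]=np.nan; return w
E
python3 - <<'E'
from h import *
s=sense(); print(s)
ims=[]
for n in("scene","side"):
    c=cap(n); cv2.imwrite(f'pics/{n}1.png',c['color']); print(n,-c['R'].T@c['t'],c['K'][0,0], c['R'][2])
    np.save(f'{n}1.npy',c,allow_pickle=True)
E
```

```text
pics
{'time': 0.0, 'joints': array([-1.15101317e-01,  3.59528685e-01,  1.51140328e+00, -1.69784646e-05,
        1.27249377e+00, -1.15106748e-01]), 'qvel': array([ 8.29891938e-05, -6.02446346e-04,  7.14125396e-04, -7.91089619e-04,
        1.08919777e-03, -2.12339177e-03]), 'joint_efforts': array([-2.01257943e-03, -5.15376234e+01, -2.70722097e+01,  6.73234044e-02,
        3.48843460e-02, -1.61260368e-04]), 'tcp_pos': array([5.99323705e-01, 6.35010447e-05, 2.21806586e-01]), 'tcp_rot': array([-7.13198358e-04,  7.07102794e-01,  7.07110174e-01, -5.75727641e-04]), 'wrist_force': array([ 0.25505542,  0.34362165, -0.05316355]), 'moment': array([ 0.00369464, -0.01081766,  0.03474904]), 'grasp_force': 0.0, 'width': 1.0010032770872361}
scene [ 1.17737188 -0.07304893  0.71385949] 372.43715931576753 [-0.70578229  0.02171212 -0.708096  ]
side [ 0.28581192 -0.81635475  0.71639658] 389.2185472509142 [ 0.25555769  0.72493568 -0.63965501]
```

View pics/scene1.png

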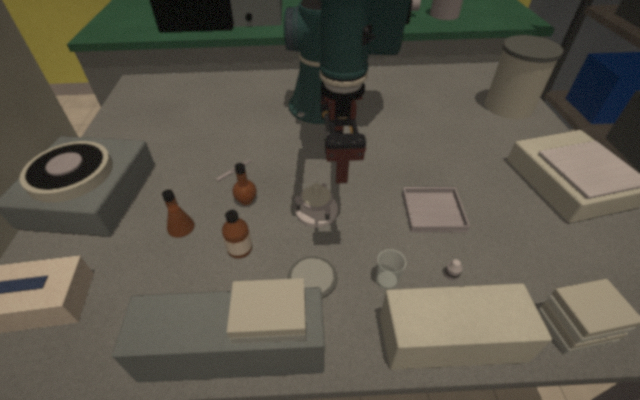

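View pics/side1.png

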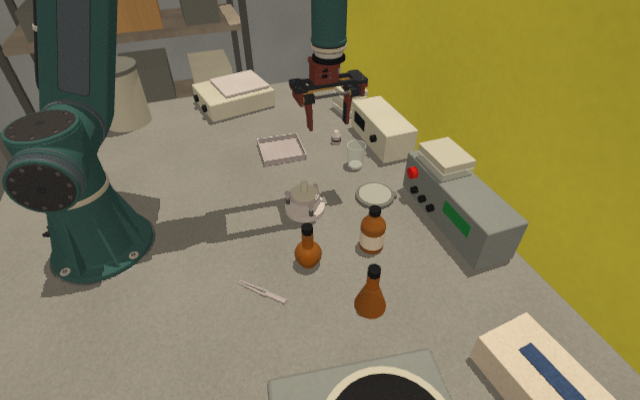

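The scene view shows the round flask with its cap at (240,168), the cradle with the cover at (317,200) and the tray at (435,208). In the side view the cap is at (307,229), the knob at (304,187) and the tray at (281,150).

```bash
cat >> h.py <<'E'
def tri(a,pa,b,pb):
    o1,d1=ray(a,*pa);o2,d2=ray(b,*pb);d1/=np.linalg.norm(d1);d2/=np.linalg.norm(d2)
    st=np.linalg.lstsq(np.stack([d1,-d2],1),o2-o1,rcond=None)[0]
    p,q=o1+d1*st[0],o2+d2*st[1]; return (p+q)/2,np.linalg.norm(p-q)
E
python3 - <<'E'
from h import *
S=np.load('scene1.npy',allow_pickle=True).item();D=np.load('side1.npy',allow_pickle=True).item()
def dark(c,u0,u1,v0,v1):
    g=c['color'][v0:v1,u0:u1].max(2); m=(g<45).astype(np.uint8)
    n,l,st,ce=cv2.connectedComponentsWithStats(m); i=1+np.argmax(st[1:,4]); print(st[i]); return ce[i]+[u0,v0]
a=dark(S,228,252,160,182);b=dark(D,296,318,222,240);print('cap',a,b,tri(S,a,D,b))
for n,c in(('S',S),('D',D)):
    w=cloud(c); amber=(c['color'][...,2].astype(int)-c['color'][...,0]>50)
    m=amber&(w[...,2]>.02)&(w[...,2]<.07)&(w[...,1]<-0.05)&(w[...,0]<.9)
    k,l,st,ce=cv2.connectedComponentsWithStats(m.astype(np.uint8))
    for i in range(1,k):
        if st[i,4]>60: print(n,'amber',ce[i],st[i,4],np.nanmedian(w[l==i],0),onz(c,*ce[i],.034))
    # cradle region
    near=(abs(w[...,0]-.6)<.2)&(abs(w[...,1])<.12)
    for lo,hi in((.05,.066),(.066,.08),(.08,.12)):
        m=near&(w[...,2]>lo)&(w[...,2]<hi)
        if m.sum()>3:print(n,lo,m.sum(),np.median(w[m],0),w[m].min(0),w[m].max(0), np.argwhere(m).mean(0)[::-1])
    m=(w[...,2]>.014)&(w[...,2]<.03)&(w[...,1]>.1)&(w[...,1]<.45)&(abs(w[...,0]-.6)<.2)
    k,l,st,ce=cv2.connectedComponentsWithStats(m.astype(np.uint8),connectivity=8)
    for i in range(1,k):
        if st[i,4]>40:
            p=w[l==i]; print(n,'tray?',ce[i],st[i,4],cv2.minAreaRect(p[:,:2].astype(np.float32)*1000),np.median(p[:,2]))
for n,c in(('scene',S[ 'color'][150:290,200:480]),('side',D['color'][120:280,220:400])):
    cv2.imwrite(f'pics/{n}_crop.png',cv2.resize(c,None,fx=2.8,fy=2.8))
E
```

```text
[ 8  4  8 10 72]
[  6   1  11  13 119]
cap [239.5 168.5] [306.82352941 229.05882353] (array([ 0.46437002, -0.23000277,  0.11216321]), np.float64(0.000249421374882515))
S amber [243.8973384  190.52851711] 263 [ 0.48352355 -0.22503355  0.05436693] [ 0.46231718 -0.23051411  0.034     ]
S amber [175.9375     221.24553571] 224 [ 0.5701321  -0.38227353  0.042513  ] [ 0.56129968 -0.38761037  0.034     ]
S 0.05 806 [ 0.53881905 -0.02746385  0.06121077] [ 0.46771105 -0.09554311  0.05010379] [0.76182907 0.11999391 0.06592702] [332.67369727 213.78908189]
S 0.066 218 [0.71562896 0.09013158 0.07317354] [ 0.51823411 -0.07518576  0.06605072] [0.76352257 0.11990305 0.07958181] [376.16513761 250.52752294]
S 0.08 67 [ 0.52207916 -0.04211891  0.09326076] [ 0.50874211 -0.05024872  0.08037811] [ 0.52784259 -0.0328373   0.09732087] [316.43283582 187.17910448]
S tray? [436.72866894 209.11433447] 586 ((534.8363037109375, 259.9678955078125), (140.76199340820312, 141.20315551757812), 86.72798919677734) 0.021006520468008338
S tray? [391.76785714 267.25      ] 56 ((715.7033081054688, 115.23526000976562), (30.22
[... 647 characters left out ...]
0.09750819  0.05016272] [0.75934807 0.11908097 0.06598835] [312.11018364 188.0066778 ]
D 0.066 126 [0.71744175 0.07745697 0.07248044] [ 0.50709358 -0.10538982  0.06605793] [0.79983133 0.11997207 0.07956937] [344.81746032 160.05555556]
D 0.08 99 [ 0.52293217 -0.05147031  0.09284811] [ 0.50697568 -0.11614891  0.08052629] [ 0.79998079 -0.03452407  0.10869262] [348.47474747 178.74747475]
D tray? [280.77364865 147.39189189] 296 ((532.7649536132812, 259.0270690917969), (147.5595703125, 141.38291931152344), 85.68118286132812) 0.02015719966329848
D tray? [335.73333333 138.37777778] 45 ((720.0361328125, 240.64556884765625), (21.26259422302246, 31.5579776763916), 61.64270782470703) 0.02161698371393641
```

View pics/side_crop.png

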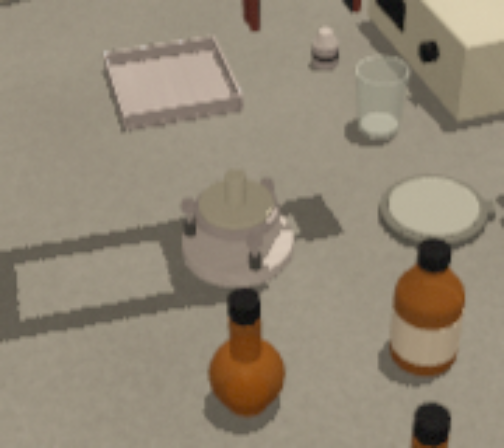

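The crop confirms the cover on the ring with its knob up and the flask standing clear. Both views agree: flask (0.464,-0.230), knob top (0.519,-0.042,0.095), tray (0.534,0.260). I'll go above the knob.

```bash
python3 -m pendant '0.2 -21 -40 0 0 0 0; 0.2 -21 -40 0 0 0 0; 0.2 0 0 20 0 0 0; 0.2 0 0 0 0 0 0; 0.2 0 0 0 0 0 0'
python3 - <<'E'
from h import *
s=sense();print(s['tcp_pos'],s['width'],s['wrist_force'])
c=cap('wrist');cv2.imwrite('pics/w1.png',c['color']);np.save('w1.npy',c,allow_pickle=True)
w=cloud(c)
for lo,hi in((.045,.059),(.059,.066),(.084,.1)):
    m=(w[...,2]>lo)&(w[...,2]<hi)&(np.hypot(w[...,0]-.519,w[...,1]+.042)<.06)
    if m.sum()>5: print(lo,m.sum(),np.median(w[m],0),cv2.minEnclosingCircle(w[m][:,:2].astype(np.float32)*1000))
print(-c['R'].T@c['t'])
E
```

```text
time: 0.72
tcp_pos: [0.5205, -0.042, 0.2029]
tcp_rot: [0.0, 0.707, 0.707, 0.0]
wrist_force: [-0.5, -0.4, 0.4]
width: 0.599
grasp_force: 0.0
[ 0.52048233 -0.04195997  0.20291576] 0.5992352659985799 [-0.48556605 -0.36517694  0.42506704]
0.045 1759 [ 0.51768721 -0.02225826  0.0556371 ] ((516.2736206054688, -42.9199333190918), 53.8012580871582)
0.059 4010 [ 0.51595121 -0.03842145  0.06172049] ((515.7125854492188, -42.47044372558594), 47.034271240234375)
0.084 464 [ 0.51629086 -0.04155815  0.0934941 ] ((516.0970458984375, -42.81461715698242), 10.05346965789795)
[0.52013017 0.03512459 0.36495229]
```

View pics/w1.png

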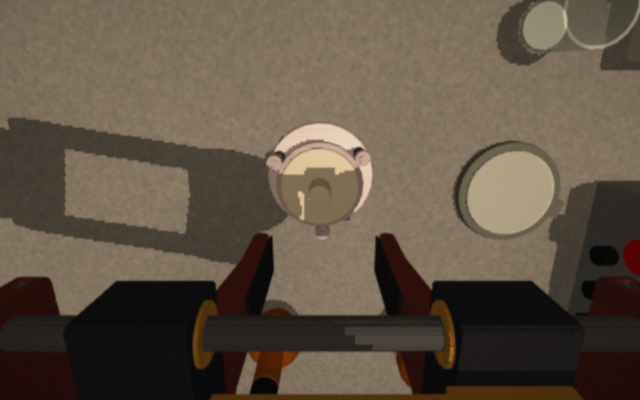

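The wrist view shows the knob at (320,193), centred on the disc, with posts at (277,160), (362,160) and (321,232). The knob is at (0.516,-0.0425) with its top at 0.0935. I'll descend and grip.

```bash
python3 -m pendant '0.2 0 -4 45 0 0 0; 0.2 0 0 45 0 0 0; 0.2 0 0 30 0 0 0; 0.2 0 0 12 0 0 0; -1 0 0 0 0 0 0; -1 0 0 0 0 0 0; -1 0 0 0 0 0 0; -1 0 0 0 0 0 0; -1 0 0 0 0 0 0'; python3 -m pendant '-1 0 0 0 0 0 0; -1 0 0 -20 0 0 0; -1 0 0 -30 0 0 0; -1 0 0 -30 0 0 0;-1 0 0 0 0 0 0'
```

```text
time: 1.9
tcp_pos: [0.5167, -0.0422, 0.0714]
tcp_rot: [0.001, 0.707, 0.707, 0.0]
wrist_force: [0.2, -0.2, 4.3]
width: 0.22
grasp_force: 30.0
time: 2.52
tcp_pos: [0.5173, -0.0423, 0.1521]
tcp_rot: [0.002, 0.707, 0.707, 0.001]
wrist_force: [0.4, -0.3, -1.7]
width: 0.22
grasp_force: 30.0
```

```bash
python3 -m pendant '-1 50 3 0 0 0 0; -1 50 3 0 0 0 0;-1 50 3 0 0 0 0;-1 50 3 0 0 0 0;-1 50 3 0 0 0 0;-1 52 2 0 0 0 0;-1 0 0 0 0 0 0;-1 0 0 40 0 0 0;-1 0 0 40 0 0 0;-1 0 0 25 0 0 0'
python3 - <<'E'
from h import *
s=sense();print(s['tcp_pos'],s['width'],s['wrist_force'])
for n in('scene','side'):
    c=cap(n);w=cloud(c);cv2.imwrite(f'pics/{n}2.png',c['color'])
    cv2.imwrite(f'pics/{n}2c.png',cv2.resize(c['color'][150:260,380:500] if n=='scene' else c['color'][70:190,220:350],None,fx=4,fy=4))
E
```

```text
time: 3.78
tcp_pos: [0.5307, 0.2579, 0.0424]
tcp_rot: [-0.001, 0.707, 0.707, -0.002]
wrist_force: [0.7, 0.9, 0.0]
width: 0.223
grasp_force: 30.0
[0.53069928 0.25791482 0.04243773] 0.22257516923154658 [0.68732954 0.92652818 0.03372166]
```

View pics/side2c.png

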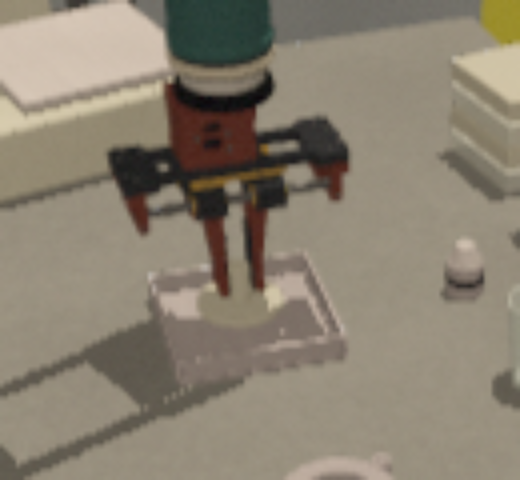

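The cover is held upright over the middle of the tray, with the disc at about (238,305) in the crop and inside the walls. I'll lower it the last 13 mm or so and watch the force.

```bash
python3 -m pendant '-1 0 0 6 0 0 0; -1 0 0 4 0 0 0; -1 0 0 3 0 0 0; -1 0 0 0 0 0 0;-1 0 0 0 0 0 0'
```

```text
time: 4.5
tcp_pos: [0.5332, 0.2602, 0.033]
tcp_rot: [0.0, 0.707, 0.707, 0.0]
wrist_force: [-0.8, 0.9, -0.4]
width: 0.218
grasp_force: 30.0
```

```bash
python3 -m pendant '-1 0 0 2 0 0 0; -1 0 0 2 0 0 0; -1 0 0 0 0 0 0'; python3 -m pendant '-1 0 0 1.5 0 0 0;-1 0 0 0 0 0 0;-1 0 0 0 0 0 0'
```

```text
time: 4.88
tcp_pos: [0.5328, 0.2599, 0.0284]
tcp_rot: [-0.0, 0.707, 0.707, -0.0]
wrist_force: [0.2, 0.0, -0.5]
width: 0.218
grasp_force: 30.0
time: 5.25
tcp_pos: [0.533, 0.26, 0.0276]
tcp_rot: [0.0, 0.707, 0.707, 0.0]
wrist_force: [-1.7, -0.2, 5.8]
width: 0.221
grasp_force: 30.0
```

It has touched the floor (+5.8 N), so I'll release and rise.

```bash
python3 -m pendant '0.1 0 0 0 0 0 0;0.1 0 0 0 0 0 0;0.1 0 0 0 0 0 0;0.1 0 0 0 0 0 0;0.1 0 0 0 0 0 0;0.1 0 0 -15 0 0 0;0.1 0 0 -40 0 0 0;0.1 0 0 -40 0 0 0;0.1 0 0 -40 0 0 0;0.1 0 0 0 0 0 0'
python3 - <<'E'
from h import *
c=cap('side');w=cloud(c)
cv2.imwrite('pics/side3.png',cv2.resize(c['color'][110:190,220:350],None,fx=4,fy=4))
for n in('side','scene','wrist'):
    c=cap(n);w=cloud(c)
    for lo,hi in((.014,.021),(.04,.058)):
        m=(w[...,2]>lo)&(w[...,2]<hi)&(np.hypot(w[...,0]-.534,w[...,1]-.26)<.045)
        if m.sum()>5: print(n,lo,m.sum(),np.median(w[m],0),cv2.minEnclosingCircle(w[m][:,:2].astype(np.float32)*1000),np.percentile(w[m][:,2],98))
    m=(w[...,2]>.035)&(w[...,2]<.07)&(np.hypot(w[...,0]-.516,w[...,1]+.043)<.06)
    if m.sum()>5: print(n,'ring/posts',m.sum(),cv2.minEnclosingCircle(w[m][:,:2].astype(np.float32)*1000),np.median(w[m],0))
E
```

```text
time: 6.5
tcp_pos: [0.5356, 0.261, 0.1667]
tcp_rot: [0.002, 0.707, 0.707, 0.004]
wrist_force: [0.3, -0.3, -0.0]
width: 0.549
grasp_force: 0.0
side 0.014 174 [0.52852247 0.25151749 0.01825469] ((534.0287475585938, 257.6595458984375), 38.39974594116211) 0.020578507514259062
side 0.04 30 [0.53251689 0.25519045 0.04833685] ((533.3663330078125, 257.8330383300781), 11.060978889465332) 0.05305849164190019
side ring/posts 473 ((518.2483520507812, -43.886024475097656), 53.28797912597656) [ 0.51538817 -0.04614971  0.05585912]
scene 0.014 356 [0.54170042 0.25441206 0.01903454] ((533.9840698242188, 259.8390808105469), 36.13096237182617) 0.020843511921943288
scene 0.04 60 [0.53695474 0.25828194 0.05009352] ((534.67919921875, 258.9489440917969), 11.548833847045898) 0.05300629388125758
scene ring/posts 564 ((516.1128540039062, -41.4647331237793), 54.33366394042969) [ 0.52418954 -0.04132161  0.05657661]
wrist 0.014 3964 [0.53213553 0.26359376 0.01771073] ((532.5105590820312, 259.3567810058594), 36.06521224975586) 0.019153176750754078
wrist 0.04 459 [0.53212733 0.26077228 0.04951033] ((532.4699096679688, 259.52099609375), 9.966474533081055) 0.051115481161864214
```

View pics/side3.png

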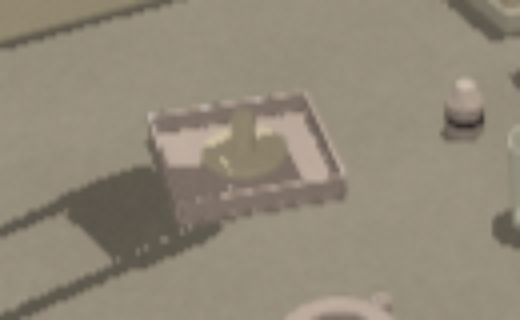

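The cover lies flat in the tray, knob up at (245,130) in the crop, top at z=0.050. I'll move on, looking at the empty ring and then the flask on the way.

```bash
python3 -m pendant '0.2 -40 0 -30 0 0 0;0.2 -52 -4 -15 0 0 0;0.2 -52 -4 0 0 0 0;0.2 -52 -4 0 0 0 0;0.2 -52 -4 0 0 0 0;0.2 -52 -3 0 0 0 0;0.2 0 0 0 0 0 0;0.2 0 0 0 0 0 0;0.2 0 0 0 0 0 0'
python3 - <<'E'
from h import *
c=cap('wrist');w=cloud(c);np.save('w2.npy',c,allow_pickle=True);print(sense()['tcp_pos'])
d=np.hypot(w[...,0]-.516,w[...,1]+.0425)
m=(w[...,2]>.05)&(w[...,2]<.0575)&(d<.043)
print(m.sum(),np.median(w[m],0),cv2.minEnclosingCircle(w[m][:,:2].astype(np.float32)*1000))
# hole: low points inside
h=((w[...,2]<.05)&(d<.032)).astype(np.uint8)
k,l,st,ce=cv2.connectedComponentsWithStats(h);i=1+np.argmax(st[1:,4]);cs=cv2.findContours((l==i).astype(np.uint8),0,1)[0]
(u,v),(a,b),_=cv2.fitEllipse(max(cs,key=len));print('hole',u,v,a,b,onz(c,u,v,.056), a*.31/c['K'][0,0])
cv2.imwrite('pics/w2.png',c['color'])
E
python3 -m pendant '0.2 -48 -13 0 0 0 0;0.2 -48 -13 0 0 0 0;0.2 -46 -13 0 0 0 0;0.2 -46 -13 0 0 0 0;0.2 0 0 0 0 0 0;0.2 0 0 0 0 0 0'
python3 - <<'E'
from h import *
c=cap('wrist');w=cloud(c);np.save('w3.npy',c,allow_pickle=True);print(sense()['tcp_pos'])
d=np.hypot(w[...,0]-.464,w[...,1]+.230)
m=(w[...,2]>.115)&(w[...,2]<.13)&(d<.03)
print(m.sum(),np.median(w[m],0) if m.any() else 0,cv2.minEnclosingCircle(w[m][:,:2].astype(np.float32)*1000) if m.any() else 0)
cv2.imwrite('pics/w3.png',np.hstack([cv2.resize(cv2.imread('pics/w2.png'),(400,250)),cv2.resize(c['color'],(400,250))]))
E
```

```text
time: 7.82
tcp_pos: [0.5136, -0.0387, 0.2066]
tcp_rot: [-0.001, 0.707, 0.708, -0.0]
wrist_force: [0.6, 0.1, 0.3]
width: 0.604
grasp_force: 0.0
[ 0.51377122 -0.03866646  0.20675521]
3664 [ 0.51611852 -0.03994804  0.05563999] ((516.0068969726562, -42.470001220703125), 42.89326095581055)
hole 326.7016906738281 184.28187561035156 44.437896728515625 51.39806365966797 [ 0.51596861 -0.03947386  0.056     ] 0.040372092346017366
time: 8.62
tcp_pos: [0.4622, -0.2269, 0.207]
tcp_rot: [-0.0, 0.707, 0.707, 0.0]
wrist_force: [0.3, -0.0, 0.0]
width: 0.6
grasp_force: 0.0
[ 0.46224962 -0.22652814  0.20701048]
881 [ 0.46357273 -0.22828883  0.12159654] ((463.5168151855469, -229.48777770996094), 12.934935569763184)
```

View pics/w3.png

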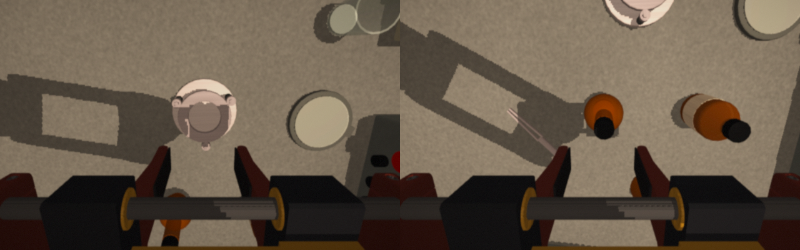

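The left view shows the empty ring at (205,115). The right view shows the flask cap at (603,127), and the depth data puts it at (0.4635,-0.2295) with top z=0.1216 and radius 12.9 mm. I'll descend, grip and re-fit the ring.

```bash
python3 -m pendant '0.2 -3 1 40 0 0 0;0.2 0 0 40 0 0 0;0.2 0 0 35 0 0 0;0.2 0 0 18 0 0 0;0.2 0 0 0 0 0 0;-1 0 0 0 0 0 0;-1 0 0 0 0 0 0;-1 0 0 0 0 0 0;-1 0 0 0 0 0 0;-1 0 0 0 0 0 0'
python3 -m pendant '-1 0 0 0 0 0 0;-1 0 0 -10 0 0 0;-1 0 0 -30 0 0 0;-1 0 0 -40 0 0 0;-1 0 0 -25 0 0 0;-1 0 0 0 0 0 0;-1 0 0 0 0 0 0'
python3 - <<'E'
from h import *
from scipy.optimize import least_squares
for f in('w2.npy',):
    c=np.load(f,allow_pickle=True).item();w=cloud(c)
    d=np.hypot(w[...,0]-.516,w[...,1]+.0425)
    m=((w[...,2]>.0525)&(w[...,2]<.0575)&(d<.055)).astype(np.uint8)
    k,l,st,ce=cv2.connectedComponentsWithStats(m,connectivity=4);m=(l==1+np.argmax(st[1:,4])).astype(np.uint8)
    cs,h=cv2.findContours(m,cv2.RETR_CCOMP,cv2.CHAIN_APPROX_NONE)
    for q in cs:
        if len(q)<40: continue
        P=np.array([onz(c,*p,.056)[:2] for p in q[:,0].astype(float)])
        s=least_squares(lambda a:np.hypot(P[:,0]-a[0],P[:,1]-a[1])-a[2],[.516,-.042,.03],loss='soft_l1',f_scale=.0007).x
        print(len(q),s)
E
```

```text
time: 9.93
tcp_pos: [0.4635, -0.2314, 0.0749]
tcp_rot: [0.001, 0.707, 0.707, 0.0]
wrist_force: [-0.7, -0.4, 6.4]
width: 0.294
grasp_force: 30.0
time: 10.8
tcp_pos: [0.4622, -0.2306, 0.1783]
tcp_rot: [-0.001, 0.707, 0.707, -0.0]
wrist_force: [-0.7, 0.8, -1.3]
width: 0.293
grasp_force: 30.0
324 [ 0.51602805 -0.04212101  0.04046001]
149 [ 0.51601472 -0.0420328   0.02497028]
```

```bash
python3 -m pendant '-1 37 11 0 0 0 0;-1 38 11 0 0 0 0;-1 38 11 0 0 0 0;-1 38 11 0 0 0 0;-1 37 10 0 0 0 0;-1 0 0 0 0 0 0;-1 0 0 0 0 0 0;-1 0 0 0 0 0 0'
python3 - <<'E'
from h import *
s=sense();p=s['tcp_pos'];print(p)
C={n:cap(n) for n in('scene','side')};pts={}
for n,c in C.items():
    w=cloud(c);im=c['color'].astype(int);amber=(im[...,2]-im[...,0]>50)
    m=amber&(np.hypot(w[...,0]-p[0],w[...,1]-p[1])<.045)&(w[...,2]>.09)
    k,l,st,ce=cv2.connectedComponentsWithStats(m.astype(np.uint8));i=1+np.argmax(st[1:,4])
    cc=max(cv2.findContours((l==i).astype(np.uint8),0,1)[0],key=len);dist=cv2.distanceTransform((l==i).astype(np.uint8),cv2.DIST_L2,5)
    _,r_,_,q=cv2.minMaxLoc(dist);pts[n]=q;print(n,q,r_,st[i])
    cv2.imwrite(f'pics/{n}4.png',cv2.resize(c['color'][130:270,240:400],None,fx=2.5,fy=2.5))
print('bulb',tri(C['scene'],pts['scene'],C['side'],pts['side']))
a,b=[cv2.imread(f'pics/{n}4.png') for n in('scene','side')];cv2.imwrite('pics/ab4.png',np.hstack([a,b]))
E
```

```text
time: 11.8
tcp_pos: [0.5164, -0.0439, 0.1786]
tcp_rot: [-0.0, 0.707, 0.707, -0.0]
wrist_force: [0.3, 1.6, -0.6]
width: 0.29
grasp_force: 30.0
[ 0.51640256 -0.04390303  0.17855652]
scene (314, 171) 6.196899890899658 [305 161  23  21 314]
side (302, 169) 10.790699005126953 [291 135  25  48 649]
bulb (array([ 0.51369413, -0.04638076,  0.13776582]), np.float64(0.001379453736181745))
```

View pics/ab4.png

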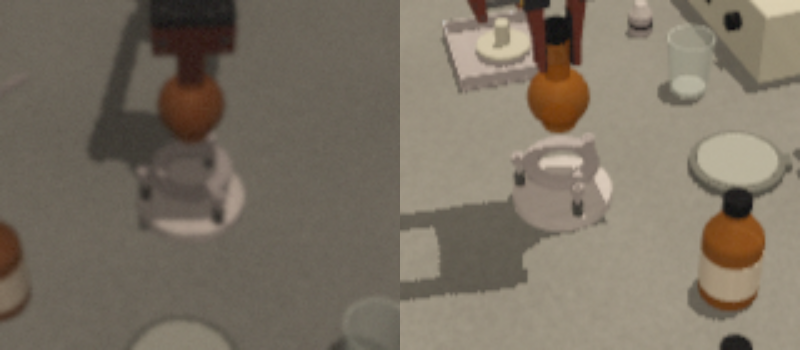

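The flask hangs upright above the ring: bulb at (191,105) in the scene half and (558,96) in the side half. The shadow spoiled the scene mask, so I'll redo it with a colour ratio.

Run:
```python
from h import *
print(sense()['tcp_pos'])
C={n:cap(n) for n in('scene','side')};pts={}
for n,c in C.items():
    im=c['color'].astype(float)+1;m=((im[...,2]/im[...,0]>2)&(im[...,1]/im[...,0]>1.15))
    box=np.zeros_like(m);box[150:188,295:340]=1
    k,l,st,ce=cv2.connectedComponentsWithStats((m&box).astype(np.uint8));i=1+np.argmax(st[1:,4])
    d=cv2.distanceTransform((l==i).astype(np.uint8),cv2.DIST_L2,5);ys,xs=np.where(d>d.max()-1);pts[n]=(xs.mean(),ys.mean());print(n,pts[n],d.max(),st[i])
for a in (pts,{'scene':(316.4,172),'side':(303.2,168.4)}): print(tri(C['scene'],a['scene'],C['side'],a['side']))
```

```text
[ 0.51668178 -0.0438887   0.1789267 ]
scene (np.float64(315.5), np.float64(173.3)) 10.596899 [304 159  25  27 494]
side (np.float64(304.5833333333333), np.float64(168.25)) 10.187599 [295 150  21  33 543]
(array([ 0.52122386, -0.04345972,  0.13660384]), np.float64(0.000604920517248748))
(array([ 0.51755374, -0.04160732,  0.13649714]), np.float64(0.0009535817324639858))
```

Within a couple of millimetres the flask is on the gripper axis, at (0.517,-0.043,0.1366), and the ring is at (0.516,-0.042). I'll lower it to just above contact.

```bash
python3 -m pendant '-1 1 0 20 0 0 0;-1 0 -1 20 0 0 0;-1 0 0 14 0 0 0;-1 0 0 4 0 0 0;-1 0 0 0 0 0 0;-1 0 0 0 0 0 0'; python3 -m pendant '-1 0 0 3 0 0 0;-1 0 0 3 0 0 0;-1 0 0 0 0 0 0;-1 0 0 0 0 0 0'
```

```text
time: 12.75
tcp_pos: [0.5166, -0.0421, 0.1217]
tcp_rot: [0.0, 0.707, 0.707, 0.0]
wrist_force: [-0.5, -0.3, -1.6]
width: 0.292
grasp_force: 30.0
time: 13.25
tcp_pos: [0.5167, -0.0422, 0.1156]
tcp_rot: [0.001, 0.707, 0.707, 0.0]
wrist_force: [0.6, -0.9, 4.5]
width: 0.289
grasp_force: 30.0
```

Contact at about TCP z=0.116, as expected. I'll press on toward 0.101.

```bash
python3 -m pendant '-1 0 0 3 0 0 0;-1 0 0 3 0 0 0;-1 0 0 2 0 0 0;-1 0 0 0 0 0 0;-1 0 0 0 0 0 0'; python3 -m pendant '-1 0 0 2 0 0 0;-1 0 0 2 0 0 0;-1 0 0 0 0 0 0;-1 0 0 0 0 0 0'
```

```text
time: 13.88
tcp_pos: [0.5167, -0.0423, 0.1078]
tcp_rot: [0.001, 0.707, 0.707, 0.0]
wrist_force: [-0.2, -1.8, 8.0]
width: 0.291
grasp_force: 30.0
time: 14.38
tcp_pos: [0.5168, -0.0424, 0.104]
tcp_rot: [0.001, 0.707, 0.707, 0.0]
wrist_force: [-0.8, -1.1, 9.6]
width: 0.292
grasp_force: 30.0
```

```bash
python3 -m pendant '-1 0 0 2 0 0 0;-1 0 0 0 0 0 0;-1 0 0 0 0 0 0'; python3 -m pendant '-1 0 0 1 0 0 0;-1 0 0 0 0 0 0;-1 0 0 0 0 0 0'
```

```text
time: 14.75
tcp_pos: [0.5169, -0.0428, 0.1024]
tcp_rot: [0.001, 0.707, 0.707, 0.0]
wrist_force: [-2.0, -3.5, 13.0]
width: 0.293
grasp_force: 30.0
time: 15.12
tcp_pos: [0.517, -0.043, 0.102]
tcp_rot: [0.001, 0.707, 0.707, 0.0]
wrist_force: [-2.9, -3.0, 19.9]
width: 0.292
grasp_force: 30.0
```

The arm has stalled at 0.102 with the force up to 20 N, so the ring should be on its stop. I'll check the ring height and the flask's tilt.

Run:
```python
from h import *
ims=[]
for n in('scene','side'):
    c=cap(n);w=cloud(c);d=np.hypot(w[...,0]-.516,w[...,1]+.042)
    m=(d>.034)&(d<.040)&(w[...,2]>.03)&(w[...,2]<.065);print(n,'ring z pct',np.percentile(w[m][:,2],[10,25,50,75,90]),m.sum())
    m=(np.hypot(w[...,0]-.533,w[...,1]-.26)<.012)&(w[...,2]>.03);print('knob top',np.percentile(w[m][:,2],95))
    ims.append(cv2.resize(c['color'][130:270,240:400],None,fx=2.5,fy=2.5))
cv2.imwrite('pics/fin.png',np.hstack(ims));s=sense();print(s['tcp_pos'],s['wrist_force'],s['grasp_force'],s['time'])
```

```text
scene ring z pct [0.04007956 0.04103075 0.04185721 0.04262125 0.04353417] 110
knob top 0.05250423470788675
side ring z pct [0.0383751  0.04010415 0.04127273 0.0423277  0.04335123] 101
knob top 0.05178831695812222
[ 0.51700398 -0.04300569  0.10206822] [-3.08463575 -2.7033633  19.28635875] 30.003010779619217 15.225
```

View pics/fin.png

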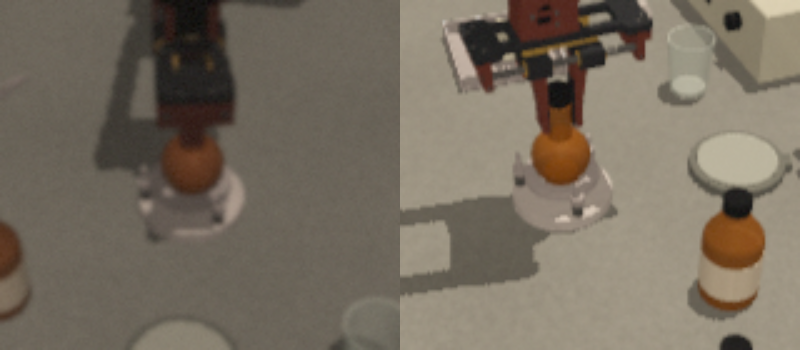

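The flask is upright in the ring (bulb at (192,160) and (560,155)). The ring's upper face is at about 41 mm, so it is 15 mm down on its stop with about 19 N on it. The cover lies in the tray.

```bash
python3 -m pendant '-1 0 0 0 0 0 0;-1 0 0 0 0 0 0;-1 0 0 0 0 0 0'; python3 -c "
from cell import r; print(r.sign_off())"
```

```text
time: 15.6
tcp_pos: [0.517, -0.043, 0.102]
tcp_rot: [0.001, 0.707, 0.707, 0.0]
wrist_force: [-3.8, -3.8, 19.8]
width: 0.291
grasp_force: 30.0
the job is handed in; nothing more can be done
None
```

The job is handed in, but the sign-off gave no verdict: the cover lies knob up in the tray, and the robot is holding the round flask upright in the ring, which is about 15 mm down on its stop at roughly 20 N.

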